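# Load the scanning station and close it up

### The job

Load the scanning station: pick the blank whose outline matches the station's square nest, set it fully down into the nest without dropping it, and let go of it. Then swing the hinged cover fully shut over it, and last swing the hold-down arm all the way down onto the closed cover. Leave the two other blanks and the other things on the bench where they are.

Things in the scene. Friction and masses are not known exactly. Their poses are not given: they have to be found in the camera images.
- station: Scanning station, fixed to the bench in each run: white base 200 (x) x 300 (y) x 50 high, on it a grey plate 150 x 150 x 16 in the middle, top of the plate 66 mm above the bench. Origin: centre of the underside. Its own x runs across the hinge-to-arm direction, its y points to the hinge of the cover, z up
- nest (a point): Centre of the floor of the square nest in the middle of the grey plate, 58 mm above the bench. The nest is 42.5 x 42.5 mm, 8 mm deep, dark floor, chamfered mouth; sides along the station's x and y (this frame's axes are the station's)
- cover (a joint): Angle of the cover about its hinge, rad: 0 fully shut, grows as it swings up and over towards the station's +y, up to 2.1. A stiff hinge: it stays where it is left; about 2 N at its edge moves it
- cover_hinge (a point): On the hinge line of the cover (along the station's x), in the middle of its width, 85 mm from the nest's centre towards the station's +y, 68 mm above the bench. These axes turn with the cover. In them the cover (white frame with a clear window, clear side walls) spans x -75 to 75, y -160 (free edge) to 0, z 0 to 36: a hood, open below; the outer face of its 6 mm top panel is at z 36
- cover_lip (a point): Centre of the white finger lip on the cover's free edge, 40 (x) x 22 (y) x 8 mm thick, sticking out level with the top panel; in the hinge's axes at x -45, y -171, z 32
- clamp (a joint): Angle of the hold-down arm about its pivot, rad: 0 fully down (level, its rubber foot on the shut cover), grows as it swings up and away from the cover towards the station's -y, 1.57 upright, up to 2.0. Stays where it is left; about 2 N at the ball moves it
- clamp_pivot (a point): Pivot of the hold-down arm, between two steel ears 32 mm apart over their outsides (tops 125 mm above the bench), 115 mm above the bench, at x 50, y -110 from the nest's centre in the station's axes. The arm is a steel bar 14 wide, 8 thick
- clamp_ball (a point): Centre of the black ball, 22 mm in diameter, at the end of the hold-down arm, 80 mm from the pivot; when the arm is down it lies towards the station's +y from the pivot, over the cover
- square_blank: Bare aluminium block, square outline 40 x 40 mm, 20 mm thick, about 60 to 120 g, lying flat. Origin: centre of the underside; x and y along its sides
- round_blank: Bare aluminium disc, 48 mm in diameter, 20 mm thick, lying flat. Origin: centre of the underside. Does not belong in the nest; leave alone
- long_blank: Bare aluminium block, oblong outline 60 (x) x 34 (y) mm, 20 mm thick, lying flat. Origin: centre of the underside. Does not belong in the nest; leave alone
- jar: Amber glass jar with a black cap, 48 mm in diameter, 70 mm high; origin under its centre. Leave alone
- loupe: Dark steel magnifier, upright cylinder 36 mm in diameter, 30 mm high; origin under its centre. Leave alone
- screwdriver: Screwdriver, 160 mm long, lying on the bench. Leave alone
- brush: Cleaning brush, 170 mm long, lying on the bench. Leave alone
- calliper: Steel calliper, 170 mm long, lying on the bench. Leave alone
- mouse: Black computer mouse, 105 x 60 x 30 mm. Leave alone
Not all that is in view belongs to the job. Leave any blue or brown look-alike of the square_blank alone.

How it is judged (in metres and radians):
On the way, in this order (a step that is already met when the one before it is completed fails the run):
1. the square blank lies fully down in the nest, released, the cover still open (horizontal distance between square_blank and nest below 0.004 m and z of square_blank in the frame of nest below 0.002 m and angle between square_blank's own z axis and vertical below 0.06 rad and contact force between the fingers and square_blank below 0.1 N and value of joint cover above 1 rad), for 0.2 s.
2. the cover is fully shut, the hold-down arm still up (value of joint cover below 0.05 rad and value of joint clamp above 0.5 rad), for 0.1 s.
3. the hold-down arm is fully down on the shut cover (value of joint clamp below 0.07 rad and value of joint cover below 0.05 rad), for 0.1 s.
At the end, for the whole second after the job is handed in: The square blank rests in the nest: within 4 mm of its centre, underside within 2 mm of its floor, flat within 0.06 rad; the cover is shut (within 0.05 rad) and the hold-down arm is down (within 0.07 rad); the other blanks and things are within 30 mm of where they started (all of step 3 and horizontal distance between square_blank and nest below 0.004 m and z of square_blank in the frame of nest below 0.002 m and angle between square_blank's own z axis and vertical below 0.06 rad and linear speed of square_blank below 0.02 m/s and distance of each of round_blank, long_blank, jar, loupe, screwdriver, brush, calliper, mouse from where it was at the start of the episode below 0.03 m); the robot touches nothing.
It fails at once if the square blank is dropped (moves faster than 0.7 m/s while no finger touches it: a fall of 25 mm or more) (linear speed of square_blank above 0.7 m/s and contact force between the fingers and square_blank below 0.05 N).
It fails at once if another blank or a bystander is shifted by more than 30 mm (distance of any of round_blank, long_blank, jar, loupe, screwdriver, brush, calliper, mouse from where it was at the start of the episode above 0.03 m).
It also fails if it takes over 64 s, if anything falls off the work surface, if the arm or the gripper's body presses on something with over 40 N, if the wrist force passes 120 N, or if a joint passes its speed limit or range.

### The arm

A 6-joint arm with a two-finger parallel gripper is mounted at the origin on the work surface. World frame = base frame: x ahead of the robot, y to its left, z up, the work surface at z = 0. Lengths are in m, angles in degrees, forces in N, time in s.
With the tool pointing down it reaches from about 0.3 to 0.75 m from the base axis. Payload 8.5 kg.
Tool frame: the origin (TCP) lies midway between the tips of the shut fingers; the grasp point (between the pads) lies grasp_offset behind it (grasp_offset is the distance from the TCP to the grasp point, in m); z points along the fingers, y is the line along which they close (so a half turn about z gives the same grasp; the last joint's range is limited). The gripper opens to 85 mm and grips with 20 to 120 N. Pads are 22 mm wide; open, the fingers measure 114 mm over their backs; the gripper's body (76 mm by 85 mm) begins 54 mm behind the grasp point. The pads swing forward as they close: fully open they stand 13 mm farther back than shut.
Start: joints at [-84.93, 21.807, 74.336, -0, 83.858, -12.336], TCP at [0.165, -0.525, 0.231] pointing down, gripper open.
Joint ranges: [-178.18, 178.18], [-50.72, 133.34], [12.68, 142.11], [-81.47, 261.47], [9.98, 163.14], [-165.26, 165.26]. Speed limits (degrees/s): [136.94, 136.94, 180, 180, 180, 180].

### API

Orientations are given as a 3x3 rotation matrix whose columns are the frame's x, y, z axes.
In Python, from rig import observe, get_image, camera_params, close_job, grasp_offset gives the robot as it stands.
- The arm moves only by the shell command python3 -m handwheel 'ROWS' [OPENING] [FORCE]. ROWS is JSON, a list of rows, each a list of 2 entries, a list of its own where there are three numbers: the shift along the tool's x, y, z as a fraction of full scale, then the turn, a rotation vector about the tool's x, y, z as a fraction of full scale. In form: [[[dx, dy, dz], [ax, ay, az]], ...]. A call has 1 to 10 rows; each row is the pose to reach, as a shift and turn from the pose commanded when the call began, along the tool's axes at that moment, turning the shorter way round; what a row does not reach only later rows make up. Full scale, the value 1, is 0.5 m for a shift and pi rad for a turn. A row lasts 1/10 s, in which the tool goes at most 50 mm and 8.59 degrees, less where a joint would pass 70% of its speed; a pose out of reach is approached as far as the arm can. A call with a number of a shift or a turn outside -1 to 1 is refused whole. A call with a gripper value outside its range is refused whole. OPENING is the opening, from 0 (shut) to 1 (fully open), set as the call begins (- or left out, the last holds). The fingers move at their own pace and stop on an object; FORCE is the grip in N (left out, the last holds). Time passes only in rows, so rows that repeat a pose let the fingers close. It gives the time, the measured TCP pose, the force, the opening and the grip force at its end, in the units of the state.
- observe(): the state, without advancing time (a new reading comes with each control period).
- get_image(name): name is "scene" or "top"; returns (picture, depth): 420x560x3 uint8, red, green, blue; 420x560 float32, m along the optical axis (not along the pixel's ray), 0 where there is no reading.
- camera_params(name): a dict with "K" (3x3 intrinsics, pixels), "k1" (the pictures are not rectified: a ray, as slopes to the right and down, at radius r is drawn at 1 + k1 r^2 times it, then the intrinsics apply), "R" (3x3) and "t" (3): a world point X has camera coordinates R X + t. Camera axes: x right, y down, z forward; pixel columns grow to the right and rows downward; lengths in m; the calibration is good to about 2 mm. A picture is of the moment at which its call begins. camera_params takes no time and is no camera call.
- close_job(): hands the job in; it is judged then, once.
The state is a dict: "time_s": time; "q": joint angles; "qvel": joint speeds; "joint_efforts": joint torques, N m; "position": TCP position; "tool_rot": TCP orientation; "ft_force": force on the tool from outside, world axes, zero at the start; "wrist_torque": the same for the moment, N m; "grip_width": finger opening in m; "gripper_force": force on a finger pad.
Only numpy, scipy, OpenCV 4.12 (cv2) and the standard library are available. Lean on these libraries where they do the work, as an engineer would, in place of code of your own. Each camera call takes 0.05 s, during which the arm holds its last target. There are 200 camera calls.

## Working session

There is one attempt and no reset: what is moved stays moved. The work goes in short steps, Python scripts to look and compute and a shell command to move; the robot and the scene stay as the last step left them, time stands still between calls to the robot, and variables do not carry over. Pictures are saved under pics/ and viewed, at most 12 in all, crops included, and the job is handed in when it is done.

```bash
ls; mkdir -p pics; cat > h.py <<'E'
import numpy as np, cv2
from rig import *
def snap(n,f):
    im,d=get_image(n); cv2.imwrite(f'pics/{f}.png',cv2.cvtColor(im,cv2.COLOR_RGB2BGR)); np.savez(f'pics/{f}.npz',im=im,d=d); return im,d
def ray(n,uv):
    c=camera_params(n);K=np.array(c['K']);R=np.array(c['R']);t=np.array(c['t']);k=c['k1']
    uv=np.atleast_2d(uv).astype(float)
    D=np.c_[(uv-K[:2,2])/[K[0,0],K[1,1]]]; s=D.copy()
    for _ in range(20): s=D/(1+k*(s**2).sum(1,keepdims=True))
    return -R.T@t, np.c_[s,np.ones(len(s))]@R
def onz(n,uv,z):
    o,v=ray(n,uv); return o+v*((z-o[2])/v[:,2])[:,None]
def atd(n,uv,d):
    o,v=ray(n,uv); return o+v*np.reshape(d,(-1,1))
def cloud(n,d):
    vv,uu=np.mgrid[:420,:560]; P=atd(n,np.c_[uu.ravel(),vv.ravel()],d.ravel()).reshape(420,560,3); P[d==0]=np.nan; return P
def proj(n,X):
    c=camera_params(n);K=np.array(c['K']);p=np.atleast_2d(X)@np.array(c['R']).T+c['t'];s=p[:,:2]/p[:,2:]
    s=s*(1+c['k1']*(s**2).sum(1,keepdims=True)); return s*[K[0,0],K[1,1]]+K[:2,2]
def go(X,R=None):
    "tool-frame shift and turn in full-scale fractions from present pose to X,R"
    from scipy.spatial.transform import Rotation as Ro
    s=observe();T=np.array(s['tool_rot']);a=T.T@(np.array(X)-s['position'])/.5
    w=Ro.from_matrix(T.T@(T if R is None else R)).as_rotvec()/np.pi
    print(np.round(a,4),np.round(w,4))
E
python3 - <<'E'
from h import *
for n in('scene','top'):
    snap(n,n+'0'); c=camera_params(n); print(n,c['K'],c['k1'],-np.array(c['R']).T@c['t'])
s=observe();print(s,grasp_offset)
E
```

```text
pics
scene [[513.22443599   0.         284.49167522]
 [  0.         513.22443599 213.08720311]
 [  0.           0.           1.        ]] -0.03291291395277231 [ 1.12759244 -0.63475494  1.06519486]
top [[528.82248782   0.         275.75711384]
 [  0.         528.82248782 214.69806785]
 [  0.           0.           1.        ]] -0.061701738512430104 [0.24593275 0.01024199 1.42325575]
{'time_s': 0.1, 'q': array([-8.49289936e+01,  2.18383077e+01,  7.43787462e+01, -3.84010111e-04,
        8.38591888e+01, -1.23348837e+01]), 'qvel': array([-0.01687205,  0.00344925, -0.11978838,  0.01942597, -0.06087548,
       -0.11521081]), 'joint_efforts': array([ 4.24826809e-03, -4.49217618e+01, -2.31652468e+01, -1.98890189e-04,
        3.68019551e-03, -1.21681417e-06]), 'position': array([ 0.16450703, -0.52454714,  0.23077228]), 'tool_rot': array([[ 9.54209383e-01,  2.99139497e-01, -1.24257344e-04],
       [ 2.99139394e-01, -9.54208503e-01,  1.32488820e-03],
       [ 2.77758976e-04, -1.30139102e-03, -9.99999115e-01]]), 'ft_force': array([-1.04879338,  0.01793139,  1.14510082]), 'wrist_torque': array([ 0.00539089, -0.02545568, -0.03957749]), 'gripper_force': 0.0, 'grip_width': 0.0853770686561814} 0.0187
```

View pics/top0.png

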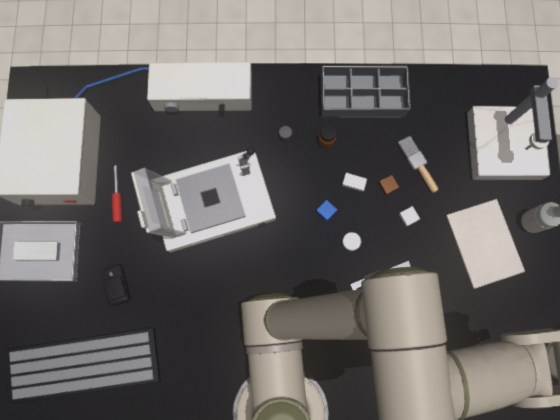

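View pics/scene0.png

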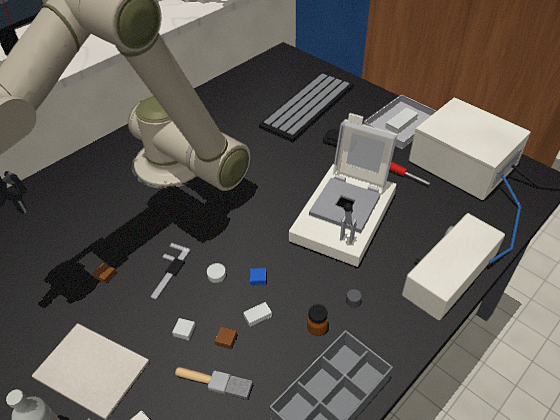

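The top view shows the station near (210,198) with its hinge to the left. The square blank is at (410,216), the long one at (355,182), the round one at (352,241), and the arm pivot at (245,165). In the scene view the cover stands open past upright and the hold-down arm is up. Next I measure.

```bash
python3 - <<'E'
from h import *
z=np.load('pics/top0.npz');im,d=z['im'],z['d'];g=cv2.cvtColor(im,cv2.COLOR_RGB2GRAY);hsv=cv2.cvtColor(im,cv2.COLOR_RGB2HSV)
P=cloud('top',d)
def rect(mask,x0,y0,x1,y1,zz,name):
    m=np.zeros_like(mask);m[y0:y1,x0:x1]=mask[y0:y1,x0:x1]
    cs,_=cv2.findContours(m,0,1)
    if not cs: print(name,None);return
    c=max(cs,key=cv2.contourArea)
    W=onz('top',c[:,0,:],zz)[:,:2]
    r=cv2.minAreaRect((W*1000).astype(np.float32)); print(name,np.round(r[0],1),np.round(r[1],1),round(r[2],1),'n',len(c))
    return
for th in(120,150):
  M=((g>th)*255).astype(np.uint8)
  rect(M,390,196,430,236,.02,'sq');rect(M,335,165,375,197,.02,'long');rect(M,335,225,370,258,.02,'round')
  rect(M,160,140,280,255,.05,'base')
for th in(40,60): rect(((g<th)*255).astype(np.uint8),190,180,230,215,.062,'nest')
pl=((g>70)&(g<130)&(abs(P[...,2]-.066)<.008)*1).astype(bool)
rect(pl.astype(np.uint8)*255,165,150,255,245,.066,'plate')
print('depth sq',np.nanmedian(P[212:220,406:414,2]),'plate',np.nanmedian(P[215:222,215:235,2]))
# scene check of square and others
z2=np.load('pics/scene0.npz');P2=cloud('scene',z2['d']);im2=z2['im']
g2=cv2.cvtColor(im2,cv2.COLOR_RGB2GRAY)
for n,(x0,y0,x1,y1) in dict(sq=(165,310,205,345),long=(240,298,275,330),rnd=(203,258,230,288)).items():
    m=np.zeros(g2.shape,bool);m[y0:y1,x0:x1]=True
    m&=(g2>120)&(abs(P2[...,2]-.02)<.004); print(n,np.round(np.nanmean(P2[m],0),4),m.sum())
    print('  box',np.round(cv2.minAreaRect((P2[m][:,:2]*1000).astype(np.float32)),1) if 0 else cv2.minAreaRect((P2[m][:,:2]*1000).astype(np.float32)))
big=cv2.resize(im[130:265,125:285],(800,675),interpolation=cv2.INTER_CUBIC)[:600]
cv2.imwrite('pics/crop1.png',big[...,::-1])
# cover & clamp points above plate
for nm,PP,s in(('top',P,im),('scene',P2,im2)):
    q=PP.reshape(-1,3);k=(q[:,2]>.075)&(q[:,0]>.3)&(q[:,0]<.7)&(q[:,1]>.1)&(q[:,1]<.75)&(q[:,2]<.3);q=q[k]
    for lo in np.arange(.08,.3,.03):
        w=q[(q[:,2]>=lo)&(q[:,2]<lo+.03)]
        if len(w):print(nm,round(lo,2),len(w),np.round(w.min(0),3),np.round(w.max(0),3),np.round(w.mean(0),3))
E
```

```text
sq [ 514.3 -353.3] [41.8 41.8] 28.1 n 49
long [ 610.5 -206.5] [60.8 35.6] 73.3 n 62
round [ 445.7 -193.3] [45.7 48.8] 88.5 n 50
base [555.2 182.2] [204.6 300.9] 17.0 n 405
sq [ 514.4 -353.5] [39.7 40.3] 28.3 n 46
long [ 611.3 -206.1] [59.6 34.4] 73.3 n 60
round [ 445.7 -193.3] [45.8 43.3] 89.7 n 49
base [556.3 183. ] [200.4 299.8] 17.1 n 409
nest None
nest None
plate [623.2  89.8] [ 4.4 19.3] 18.9 n 14
depth sq 0.019467735121847296 plate 0.06506219796851442
sq [ 0.5148 -0.3555  0.0199] 266
  box ((513.46923828125, -354.78118896484375), (40.62990188598633, 43.086952209472656), 26.38234519958496)
long [ 0.6112 -0.2078  0.0201] 295
  box ((610.4287719726562, -207.80233764648438), (59.882015228271484, 37.97551345825195), 72.97254180908203)
rnd [ 0.4469 -0.1961  0.0193] 197
  box ((446.11041259765625, -195.69166564941406), (43.40471649169922, 48.312740325927734), 50.80431365966797)
top 0.08 813 [0.448 0.1   0.08 ] [0.698 0.725 0.11 ] [0.566 0.459 0.094]
top 0.11 4965 [0.446 0.1   0.11 ] [0.7   0.726 0.14 ] [0.618 0.59  0.133]
top 0.14 241 [0.444 0.26  0.14 ] [0.699 0.715 0.17 ] [0.588 0.489 0.147]
top 0.17 79 [0.442 0.264 0.17 ] [0.598 0.323 0.2  ] [0.5   0.294 0.185]
top 0.2 971 [0.441 0.27  0.2  ] [0.596 0.353 0.23 ] [0.516 0.312 0.219]
top 0.23 80 [0.449 0.308 0.23 ] [0.489 0.327 0.243] [0.468 0.317 0.236]
scene 0.08 927 [0.451 0.101 0.08 ] [0.7   0.515 0.11 ] [0.564 0.383 0.095]
scene 0.11 3035 [0.447 0.101 0.11 ] [0.7   0.735 0.14 ] [0.608 0.546 0.132]
scene 0.14 594 [0.447 0.255 0.14 ] [0.697 0.713 0.17 ] [0.519 0.321 0.155]
scene 0.17 544 [0.445 0.264 0.17 ] [0.596 0.343 0.2  ] [0.513 0.315 0.184]
scene 0.2 498 [0.441 0.268 0.2  ] [0.595 0.353 0.23 ] [0.515 0.311 0.219]
scene 0.23 58 [0.449 0.305 0.231] [0.489 0.326 0.24 ] [0.47  0.315 0.235]
```

View pics/crop1.png

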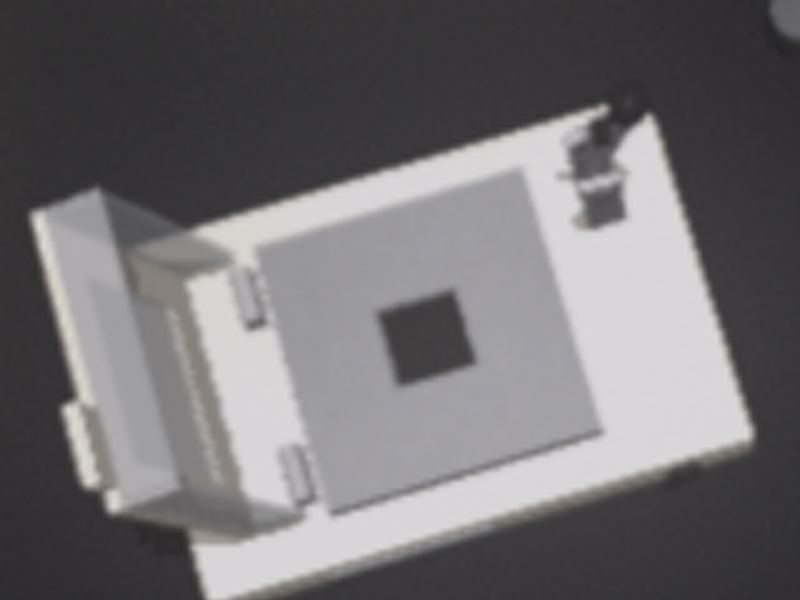

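Crop: the nest is at crop (427,337), which is top pixel (210.4,197.4). The hinge is on the left, the lip at the lower left, and the clamp ball at crop (628,100) is up. Two views agree on the square blank to within 2 mm. I'll refine the nest, cover and ball, then move.

```bash
cat >> h.py <<'E'
def Rz(deg): # tool down, tool x at yaw deg
    a=np.radians(deg);return np.array([[np.cos(a),np.sin(a),0],[np.sin(a),-np.cos(a),0],[0,0,-1]])
E
python3 - <<'E'
from h import *
z=np.load('pics/top0.npz');im,d=z['im'],z['d'];g=cv2.cvtColor(im,cv2.COLOR_RGB2GRAY)
z2=np.load('pics/scene0.npz');im2=z2['im'];g2=cv2.cvtColor(im2,cv2.COLOR_RGB2GRAY)
print(g[197,195:227])
sub=g[180:216,193:229];S=cv2.resize(sub,None,fx=8,fy=8,interpolation=cv2.INTER_LINEAR)
for th in(80,95,110):
    cs,_=cv2.findContours(((S<th)*255).astype(np.uint8),0,1)
    c=max(cs,key=cv2.contourArea)[:,0,:]; c=(c+.5)/8-.5+[193,180]
    for zz in(.058,.066):
        r=cv2.minAreaRect((onz('top',c,zz)[:,:2]*1000).astype(np.float32));print('nest',th,zz,np.round(r[0],1),np.round(r[1],1),round(r[2],1))
# nest in scene: expected location
N=np.array([.556,.1826,.0])
print('proj nest floor centre scene',proj('scene',N+[0,0,.058]),'top',proj('top',N+[0,0,.058]))
# plate top mouth corners test
a=np.radians(17.05);xs=np.array([np.cos(a),np.sin(a),0]);ys=np.array([-np.sin(a),np.cos(a),0])
P=cloud('top',d);P2=cloud('scene',z2['d'])
for Q in(P,P2):
    q=Q.reshape(-1,3);q=q[~np.isnan(q[:,0])];s=np.c_[(q-N)@xs,(q-N)@ys,q[:,2]]
    c=s[(abs(s[:,0])<80)&(s[:,1]>.08)&(s[:,1]<.19)&(abs(s[:,0])<.08)&(s[:,2]>.09)&(s[:,2]<.26)]
    l=c[c[:,2]>.228]; print('lip',np.round(l.min(0),3),np.round(l.max(0),3),len(l))
    for lo in(.1,.13,.16,.19,.21):
        w=c[(c[:,2]>lo)&(c[:,2]<lo+.02)];
        if len(w):print(lo,'ymin/max',np.round(np.percentile(w[:,1],[2,50,98]),3))
    k=s[(abs(s[:,0]-.05)<.03)&(s[:,1]<-.085)&(s[:,1]>-.21)&(s[:,2]>.08)]
    for lo in np.arange(.08,.24,.02):
        w=k[(k[:,2]>lo)&(k[:,2]<lo+.02)]
        if len(w):print('clamp',round(lo,2),len(w),np.round(w.mean(0),3),np.round(w.min(0),3),np.round(w.max(0),3))
print(np.round(g[0,0]))
go([.5145,-.354,.06],Rz(28.2)); go([.5145,-.354,.008],Rz(28.2))
E
```

```text
[155 155 155 156 157 151 128  88  65  63  63  63  63  64  64  64  64  64
  64  64  65  65  69 105 146 159 160 161 162 162 162 162]
nest 80 0.058 [558.5 183.9] [38.5 38.9] 16.8
nest 80 0.066 [556.6 182.9] [38.3 38.7] 16.8
nest 95 0.058 [558.8 184. ] [40.9 41.3] 16.9
nest 95 0.066 [556.9 183. ] [40.6 41. ] 16.9
nest 110 0.058 [558.8 184. ] [42.9 43.1] 16.9
nest 110 0.066 [557. 183.] [42.6 42.9] 16.9
proj nest floor centre scene [[344.75768958 203.70892388]] top [[210.36629425 198.15936386]]
lip [-0.064  0.119  0.228] [0.072 0.159 0.243] 88
0.1 ymin/max [0.095 0.124 0.129]
0.13 ymin/max [0.101 0.129 0.135]
0.16 ymin/max [0.106 0.117 0.141]
0.19 ymin/max [0.112 0.121 0.151]
0.21 ymin/max [0.119 0.136 0.154]
clamp 0.08 23 [ 0.045 -0.106  0.09 ] [ 0.035 -0.12   0.081] [ 0.064 -0.098  0.099]
clamp 0.1 34 [ 0.048 -0.106  0.113] [ 0.032 -0.118  0.101] [ 0.072 -0.098  0.12 ]
clamp 0.12 59 [ 0.047 -0.109  0.126] [ 0.031 -0.12   0.12 ] [ 0.068 -0.098  0.139]
clamp 0.14 11 [ 0.047 -0.117  0.152] [ 0.045 -0.123  0.141] [ 0.057 -0.111  0.16 ]
clamp 0.16 35 [ 0.05  -0.118  0.169] [ 0.044 -0.129  0.1
[... 400 characters left out ...]
 0.135 0.154]
clamp 0.08 44 [ 0.052 -0.115  0.091] [ 0.036 -0.124  0.08 ] [ 0.067 -0.097  0.1  ]
clamp 0.1 58 [ 0.051 -0.117  0.112] [ 0.031 -0.125  0.1  ] [ 0.07  -0.105  0.12 ]
clamp 0.12 62 [ 0.053 -0.116  0.126] [ 0.035 -0.125  0.121] [ 0.067 -0.101  0.139]
clamp 0.14 30 [ 0.052 -0.124  0.15 ] [ 0.044 -0.129  0.141] [ 0.059 -0.116  0.16 ]
clamp 0.16 24 [ 0.054 -0.128  0.168] [ 0.045 -0.134  0.162] [ 0.059 -0.116  0.177]
clamp 0.18 54 [ 0.052 -0.138  0.194] [ 0.039 -0.146  0.184] [ 0.062 -0.128  0.2  ]
clamp 0.2 16 [ 0.052 -0.135  0.201] [ 0.047 -0.14   0.2  ] [ 0.061 -0.127  0.206]
174
[ 0.7699 -0.1156  0.3419] [-0.0004 -0.0001 -0.06  ]
[ 0.7698 -0.1155  0.4459] [-0.0004 -0.0001 -0.06  ]
```

```bash
python3 -m handwheel '[[[0.77,-0.1156,0.30],[0,0,-0.06]],[[0.77,-0.1156,0.30],[0,0,-0.06]],[[0.77,-0.1156,0.30],[0,0,-0.06]],[[0.77,-0.1156,0.30],[0,0,-0.06]],[[0.77,-0.1156,0.30],[0,0,-0.06]],[[0.77,-0.1156,0.30],[0,0,-0.06]],[[0.77,-0.1156,0.30],[0,0,-0.06]],[[0.77,-0.1156,0.30],[0,0,-0.06]],[[0.77,-0.1156,0.30],[0,0,-0.06]],[[0.77,-0.1156,0.30],[0,0,-0.06]]]' 0.85
python3 -m handwheel '[[[0,0,0],[0,0,0]],[[0,0,0],[0,0,0]],[[0,0,0],[0,0,0]]]'
python3 - <<'E'
from h import *
im,d=snap('top','t1')
s=observe();print(s['position'],s['qvel'].round(2))
print(np.degrees(np.arctan2(s['tool_rot'][1][0],s['tool_rot'][0][0])))
go([.5145,-.354,.008],Rz(28.2))
E
```

```text
time_s: 1.1
position: [0.5156, -0.3529, 0.0798]
tool_rot: [[0.88, 0.475, -0.002], [0.475, -0.88, 0.002], [-0.001, -0.002, -1.0]]
ft_force: [-0.6, 0.2, 0.5]
grip_width: 0.0725
gripper_force: 0.0
time_s: 1.4
position: [0.5137, -0.3556, 0.0821]
tool_rot: [[0.882, 0.471, 0.001], [0.471, -0.882, -0.001], [0.0, 0.001, -1.0]]
ft_force: [-0.5, 0.7, -0.2]
grip_width: 0.0725
gripper_force: 0.0
[ 0.51382062 -0.35542666  0.08200234] [ 0.46  0.21 -0.08  0.07 -0.07  0.03]
28.11476458590849
[ 0.0025 -0.002   0.148 ] [ 0.0003 -0.     -0.0005]
```

```bash
python3 -m handwheel '[[[0.0025,-0.002,0.06],[0,0,0]],[[0.0025,-0.002,0.11],[0,0,0]],[[0.0025,-0.002,0.135],[0,0,0]],[[0.0025,-0.002,0.148],[0,0,0]],[[0.0025,-0.002,0.148],[0,0,0]],[[0.0025,-0.002,0.148],[0,0,0]]]'
python3 - <<'E'
from h import *
s=observe();print(s['position'],s['ft_force'])
go([.5145,-.354,.008],Rz(28.2))
E
```

```text
time_s: 2.05
position: [0.5156, -0.3535, 0.0084]
tool_rot: [[0.881, 0.472, 0.001], [0.472, -0.881, -0.001], [0.001, 0.002, -1.0]]
ft_force: [-0.3, -1.2, 0.5]
grip_width: 0.0724
gripper_force: 0.0
[ 0.51557833 -0.35353908  0.00836845] [-0.30135351 -1.15085056  0.51597114]
[-0.0023 -0.0002  0.0007] [ 0.0005 -0.0002 -0.    ]
```

```bash
python3 -m handwheel '[[[-0.002,0,0],[0,0,0]],[[-0.002,0,0],[0,0,0]],[[-0.002,0,0],[0,0,0]],[[-0.002,0,0],[0,0,0]],[[-0.002,0,0],[0,0,0]],[[-0.002,0,0],[0,0,0]],[[-0.002,0,0],[0,0,0]]]' 0.3 40
python3 -m handwheel '[[[0,0,-0.04],[0,0,0]],[[0,0,-0.08],[0,0,0]],[[0,0,-0.14],[0,0,0]],[[0,0,-0.2],[0,0,0]],[[0,0,-0.26],[0,0,0]],[[0,0,-0.26],[0,0,0]],[[0,0,-0.26],[0,0,0]]]'
python3 - <<'E'
from h import *
snap('top','t2');im,d=snap('scene','s2');s=observe();print(s['position'],s['ft_force'])
p=proj('scene',s['position'])[0].astype(int);print(p)
u,v=np.clip(p,[80,60],[480,360])
cv2.imwrite('pics/s2c.png',cv2.resize(im[v-60:v+60,u-80:u+80],(800,600),interpolation=cv2.INTER_CUBIC)[...,::-1])
go([.5568,.183,.14],Rz(16.95))
E
```

```text
time_s: 2.75
position: [0.5147, -0.3538, 0.0082]
tool_rot: [[0.881, 0.473, 0.001], [0.473, -0.881, -0.001], [0.0, 0.002, -1.0]]
ft_force: [-0.8, 0.6, 4.9]
grip_width: 0.0386
gripper_force: 41.6
time_s: 3.45
position: [0.5142, -0.3533, 0.1371]
tool_rot: [[0.881, 0.473, -0.0], [0.473, -0.881, 0.0], [0.0, -0.0, -1.0]]
ft_force: [-0.7, 0.2, -1.7]
grip_width: 0.0391
gripper_force: 40.8
[ 0.51383456 -0.35293295  0.13574359] [-1.09658876  0.2800113  -1.76684568]
[175 297]
[ 0.5823 -0.904  -0.0064] [-0.0009  0.0003  0.0625]
```

View pics/s2c.png

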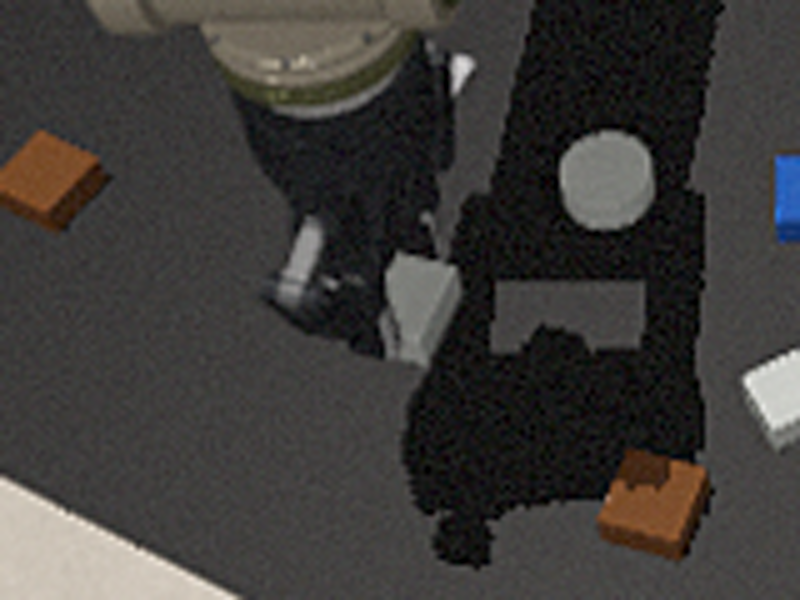

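The scene crop shows the blank held between the pads at crop (420,300). I carry it above the nest.

```bash
python3 -m handwheel '[[[0.58,-0.902,-0.006],[0,0,0.0625]],[[0.58,-0.902,-0.006],[0,0,0.0625]],[[0.58,-0.902,-0.006],[0,0,0.0625]],[[0.58,-0.902,-0.006],[0,0,0.0625]],[[0.58,-0.902,-0.006],[0,0,0.0625]],[[0.58,-0.902,-0.006],[0,0,0.0625]],[[0.58,-0.902,-0.006],[0,0,0.0625]],[[0.58,-0.902,-0.006],[0,0,0.0625]],[[0.58,-0.902,-0.006],[0,0,0.0625]],[[0.58,-0.902,-0.006],[0,0,0.0625]]]'
python3 - <<'E'
from h import *
go([.5568,.183,.1],Rz(16.95))
E
```

```text
time_s: 4.55
position: [0.5532, 0.147, 0.1388]
tool_rot: [[0.957, 0.292, -0.002], [0.292, -0.957, -0.0], [-0.002, -0.001, -1.0]]
ft_force: [0.8, -0.6, -0.8]
grip_width: 0.039
gripper_force: 40.8
[ 0.0281 -0.0667  0.0776] [-0.0002  0.0008  0.    ]
```

```bash
python3 -m handwheel '[[[0,0,0],[0,0,0]],[[0,0,0],[0,0,0]],[[0,0,0],[0,0,0]]]'
python3 - <<'E'
from h import *
go([.5568,.183,.085],Rz(16.95))
E
```

```text
time_s: 4.85
position: [0.5536, 0.1441, 0.1393]
tool_rot: [[0.957, 0.291, -0.002], [0.291, -0.957, -0.0], [-0.002, -0.0, -1.0]]
ft_force: [-0.5, 0.1, -0.4]
grip_width: 0.0388
gripper_force: 40.9
[ 0.0289 -0.0725  0.1085] [-0.0001  0.0006 -0.0002]
```

```bash
python3 -m handwheel '[[[0.029,-0.0725,0],[0,0,0]],[[0.029,-0.0725,0.03],[0,0,0]],[[0.029,-0.0725,0.07],[0,0,0]],[[0.029,-0.0725,0.108],[0,0,0]],[[0.029,-0.0725,0.108],[0,0,0]],[[0.029,-0.0725,0.108],[0,0,0]],[[0.029,-0.0725,0.108],[0,0,0]]]'
python3 - <<'E'
from h import *
im,d=snap('scene','s3');s=observe();print(s['position'])
go([.5568,.183,.066],Rz(16.95))
a,b=280,140
cv2.imwrite('pics/s3c.png',cv2.resize(im[b:b+105,a:a+140],(800,600),interpolation=cv2.INTER_CUBIC)[...,::-1])
E
```

```text
time_s: 5.55
position: [0.5579, 0.1833, 0.0872]
tool_rot: [[0.957, 0.291, 0.002], [0.291, -0.957, 0.0], [0.002, 0.0, -1.0]]
ft_force: [0.2, -0.9, -0.7]
grip_width: 0.0387
gripper_force: 41.0
[0.55781881 0.18344699 0.08724137]
[-0.0023  0.0002  0.0425] [ 0.0001 -0.0006 -0.0002]
```

View pics/s3c.png

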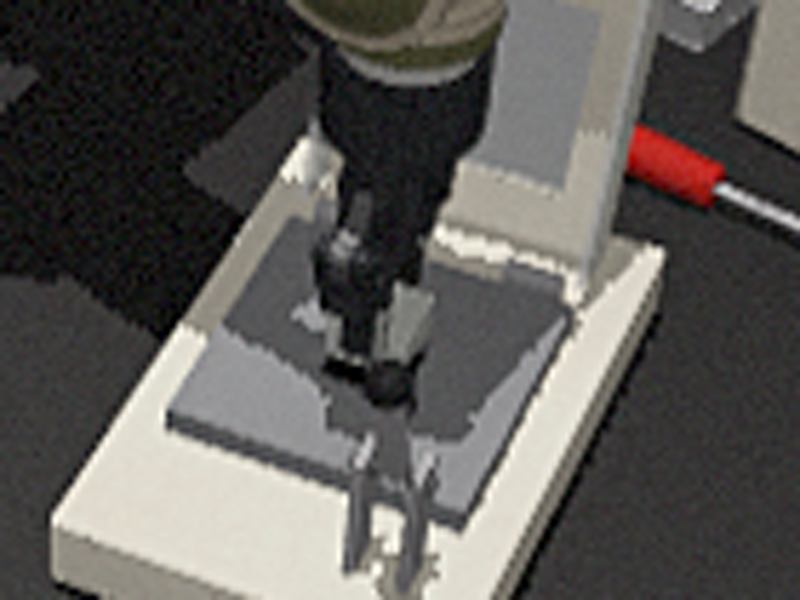

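The blank hangs over the nest, but the clamp ball hides the nest mouth. I lower by feel.

```bash
python3 -m handwheel '[[[-0.0022,0,0],[0,0,0]],[[-0.0022,0,0.012],[0,0,0]],[[-0.0022,0,0.02],[0,0,0]],[[-0.0022,0,0.026],[0,0,0]],[[-0.0022,0,0.03],[0,0,0]],[[-0.0022,0,0.032],[0,0,0]],[[-0.0022,0,0.032],[0,0,0]],[[-0.0022,0,0.032],[0,0,0]]]'
python3 - <<'E'
from h import *
s=observe();print(s['position'],s['ft_force'],s['wrist_torque']);go([.5568,.183,.066],Rz(16.95))
E
```

```text
time_s: 6.4
position: [0.5562, 0.1835, 0.0702]
tool_rot: [[0.957, 0.292, 0.0], [0.292, -0.957, 0.0], [0.0, 0.0, -1.0]]
ft_force: [0.2, -0.7, -1.3]
grip_width: 0.0388
gripper_force: 41.0
[0.55621362 0.18354681 0.07021358] [ 0.24028922 -0.66090102 -1.33626135] [0.03031796 0.01067539 0.01523485]
[0.0008 0.0014 0.0084] [ 0.     -0.0001  0.    ]
```

```bash
python3 -m handwheel '[[[0.0004,0.0007,0.002],[0,0,0]],[[0.0004,0.0007,0.004],[0,0,0]],[[0.0004,0.0007,0.006],[0,0,0]],[[0.0004,0.0007,0.0075],[0,0,0]],[[0.0004,0.0007,0.0085],[0,0,0]],[[0.0004,0.0007,0.0085],[0,0,0]]]'
python3 - <<'E'
from h import *
s=observe();print(s['position'],s['ft_force'],s['wrist_torque']);go([.5568,.183,.066],Rz(16.95))
E
```

```text
time_s: 7.0
position: [0.5564, 0.1833, 0.0662]
tool_rot: [[0.957, 0.292, 0.0], [0.292, -0.957, -0.0], [0.0, 0.0, -1.0]]
ft_force: [-1.0, 0.0, 3.9]
grip_width: 0.0389
gripper_force: 41.5
[0.5564251  0.1832552  0.06621784] [-1.03728165  0.03997242  3.9167843 ] [-0.13668552  0.28900383  0.00683737]
[0.0006 0.0007 0.0004] [ 0.     -0.0001  0.0001]
```

The force rose just at the seated height (0.0662 m against 0.0082 m at the grasp). I release, lift and check.

```bash
python3 -m handwheel '[[[0,0,0],[0,0,0]],[[0,0,0],[0,0,0]],[[0,0,0],[0,0,0]],[[0,0,0],[0,0,0]]]' 0.7
python3 -m handwheel '[[[0,0,-0.04],[0,0,0]],[[0,0,-0.1],[0,0,0]],[[0,0,-0.2],[0,0,0]],[[0,0,-0.3],[0,0,0]],[[0,0,-0.4],[0,0,0]],[[0,0,-0.44],[0,0,0]],[[0,0,-0.44],[0,0,0]]]' 0
python3 - <<'E'
from h import *
im,d=snap('scene','s4');s=observe();print(s['position'],s['tool_rot'],s['grip_width'])
a,b=290,120
cv2.imwrite('pics/s4c.png',cv2.resize(im[b:b+120,a:a+160],(800,600),interpolation=cv2.INTER_CUBIC)[...,::-1])
N=np.array([.5568,.183,0]);A=np.radians(16.95);xs=np.array([np.cos(A),np.sin(A),0]);ys=np.array([-np.sin(A),np.cos(A),0])
P=cloud('scene',d);q=P.reshape(-1,3);r=q-N;m=(np.hypot(r[:,0],r[:,1])<.03)&(q[:,2]>.07)&(q[:,2]<.09)
q=q[m];print(m.sum(),np.round(np.percentile(q[:,2],[5,50,95]),4));t=q[abs(q[:,2]-np.median(q[:,2]))<.003]
print(cv2.minAreaRect((t[:,:2]*1000).astype(np.float32)))
B=np.c_[t[:,:2],np.ones(len(t))];print(np.linalg.lstsq(B,t[:,2],rcond=None)[0])
E
```

```text
time_s: 7.4
position: [0.5565, 0.1833, 0.0658]
tool_rot: [[0.957, 0.292, -0.0], [0.292, -0.957, 0.0], [-0.0, -0.0, -1.0]]
ft_force: [-0.0, -0.1, 0.8]
grip_width: 0.0599
gripper_force: 0.0
time_s: 8.1
position: [0.5572, 0.1834, 0.2893]
tool_rot: [[0.956, 0.292, 0.007], [0.292, -0.957, 0.001], [0.007, 0.001, -1.0]]
ft_force: [-0.5, 0.0, 0.2]
grip_width: -0.0002
gripper_force: 0.0
[0.55659021 0.18329714 0.2866284 ] [[ 9.56518750e-01  2.91662758e-01  2.17162582e-03]
 [ 2.91662856e-01 -9.56521145e-01  2.78320316e-04]
 [ 2.15838169e-03  3.67163989e-04 -9.99997603e-01]] -3.8320890174663195e-05
152 [0.0725 0.0763 0.0807]
((556.1410522460938, 181.07142639160156), (40.8194580078125, 42.31003952026367), 19.551071166992188)
[0.00569149 0.00544814 0.07204315]
```

View pics/s4c.png

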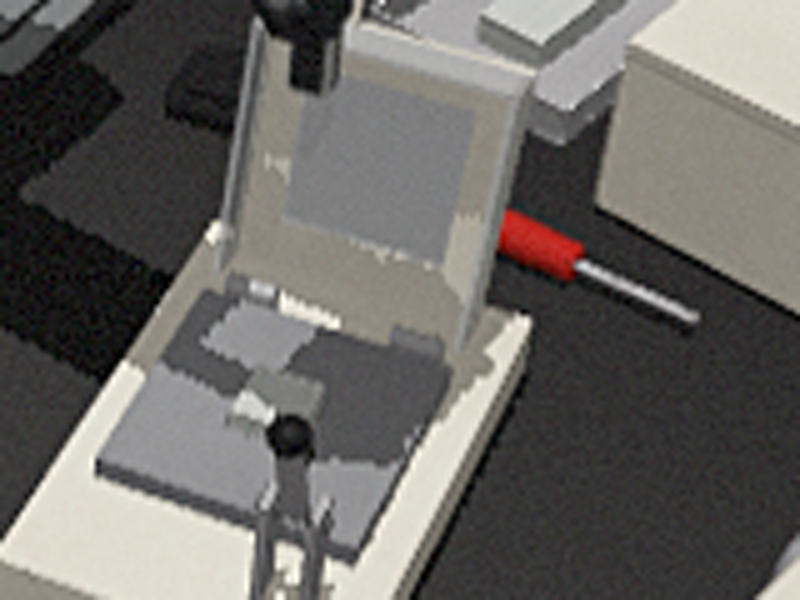

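The blank sits flat in the nest (top at about 77 mm, 40 mm outline, level) and has been released. The cover is at about 1.8 rad. I go over and behind it with the tool turned 90° (tool x = station +y).

```bash
cat >> h.py <<'E'
N=np.array([.5567,.1832,0]);A=np.radians(16.95);XS=np.array([np.cos(A),np.sin(A),0]);YS=np.array([-np.sin(A),np.cos(A),0])
def W(x,y,z): return N+x*XS+y*YS+[0,0,z]
def st():
    s=observe();p=s['position']-N;print('station pos',np.round([p@XS,p@YS,p[2]],4),'F(x,y,z st)',np.round([s['ft_force']@XS,s['ft_force']@YS,s['ft_force'][2]],1),'q',s['q'].round(0))
E
python3 - <<'E'
from h import *
st();go(W(-.045,.205,.31),Rz(106.95))
E
```

```text
station pos [-1.000e-04  1.000e-04  2.866e-01] F(x,y,z st) [-0.8 -0.2 -0.5] q [ 7. 24. 62.  0. 94. 80.]
[-0.0897 -0.4097 -0.0471] [ 6.e-04 -4.e-04 -5.e-01]
```

```bash
python3 -m handwheel '[[[0,0,-0.05],[0,0,-0.05]],[[0,-0.1,-0.05],[0,0,-0.1]],[[-0.03,-0.18,-0.05],[0,0,-0.15]],[[-0.06,-0.26,-0.05],[0,0,-0.2]],[[-0.09,-0.34,-0.05],[0,0,-0.25]],[[-0.09,-0.41,-0.05],[0,0,-0.3]],[[-0.09,-0.41,-0.05],[0,0,-0.35]],[[-0.09,-0.41,-0.05],[0,0,-0.4]],[[-0.09,-0.41,-0.05],[0,0,-0.45]],[[-0.09,-0.41,-0.05],[0,0,-0.5]]]'
python3 -m handwheel '[[[0,0,0],[0,0,-0.02]],[[0,0,0],[0,0,-0.02]],[[0,0,0],[0,0,-0.02]]]'
python3 - <<'E'
from h import *
st();go(W(-.045,.205,.205),Rz(106.95))
E
```

```text
time_s: 9.15
position: [0.4532, 0.3661, 0.3086]
tool_rot: [[-0.229, 0.973, -0.003], [0.973, 0.229, -0.002], [-0.001, -0.004, -1.0]]
ft_force: [-0.1, 0.8, 0.4]
grip_width: -0.0001
gripper_force: 0.0
time_s: 9.45
position: [0.4534, 0.3661, 0.3096]
tool_rot: [[-0.282, 0.959, -0.002], [0.959, 0.282, -0.001], [-0.0, -0.002, -1.0]]
ft_force: [-0.1, 0.3, 0.3]
grip_width: 0.0
gripper_force: 0.0
station pos [-0.0454  0.2051  0.3096] F(x,y,z st) [0.  0.3 0.3] q [27. 23. 60. -0. 97. 11.]
[-0.      0.0014  0.2091] [-0.0007  0.0001 -0.0031]
```

```bash
python3 -m handwheel '[[[0,0.001,0.07],[0,0,-0.003]],[[0,0.001,0.14],[0,0,-0.003]],[[0,0.001,0.2],[0,0,-0.003]],[[0,0.001,0.209],[0,0,-0.003]],[[0,0.001,0.209],[0,0,-0.003]]]'
python3 -m handwheel '[[[-0.02,0,0],[0,0,0]],[[-0.04,0,0],[0,0,0]],[[-0.06,0,0],[0,0,0]],[[-0.08,0,0],[0,0,0]],[[-0.1,0,0],[0,0,0]],[[-0.12,0,0],[0,0,0]],[[-0.146,0,0],[0,0,0]],[[-0.146,0,0],[0,0,0]]]'
python3 - <<'E'
from h import *
st();go(W(-.045,.09,.205),Rz(106.95))
im,d=snap('scene','s5')
a,b=290,100
cv2.imwrite('pics/s5c.png',cv2.resize(im[b:b+120,a:a+160],(800,600),interpolation=cv2.INTER_CUBIC)[...,::-1])
E
```

```text
time_s: 9.95
position: [0.4541, 0.3663, 0.2062]
tool_rot: [[-0.292, 0.956, -0.001], [0.956, 0.292, -0.001], [-0.0, -0.001, -1.0]]
ft_force: [0.2, -0.3, 0.6]
grip_width: -0.0002
gripper_force: 0.0
time_s: 10.75
position: [0.4767, 0.2958, 0.2092]
tool_rot: [[-0.292, 0.956, 0.005], [0.956, 0.292, 0.002], [0.001, 0.006, -1.0]]
ft_force: [0.9, 1.5, -0.8]
grip_width: -0.0001
gripper_force: 0.0
station pos [-0.0437  0.131   0.2092] F(x,y,z st) [ 1.3  1.2 -0.8] q [20. 24. 75.  0. 81.  3.]
[-0.082  -0.0027  0.0084] [ 0.0018 -0.0002  0.0002]
```

View pics/s5c.png

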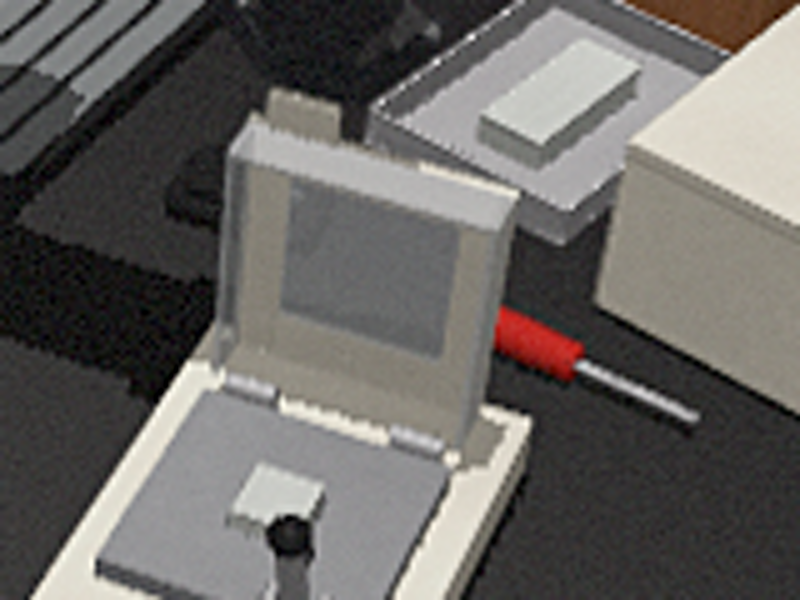

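The scene crop shows the cover now about upright with the finger behind it and the blank flat in the nest. I follow the arc down.

```bash
python3 -m handwheel '[[[-0.03,-0.003,0.005],[0,0,0]],[[-0.06,-0.003,0.009],[0,0,0]],[[-0.091,-0.003,0.013],[0,0,0]],[[-0.115,-0.003,0.017],[0,0,0]],[[-0.138,-0.003,0.021],[0,0,0]],[[-0.16,-0.003,0.029],[0,0,0]],[[-0.182,-0.003,0.037],[0,0,0]],[[-0.203,-0.003,0.048],[0,0,0]],[[-0.223,-0.003,0.06],[0,0,0]],[[-0.223,-0.003,0.06],[0,0,0]]]'
python3 - <<'E'
from h import *
st();go(W(-.045,.0014,.164),Rz(106.95));go(W(-.045,-.034,.104),Rz(106.95))
im,d=snap('scene','s6')
a,b=290,100
cv2.imwrite('pics/s6c.png',cv2.resize(im[b:b+120,a:a+160],(800,600),interpolation=cv2.INTER_CUBIC)[...,::-1])
E
```

```text
time_s: 11.8
position: [0.5067, 0.1883, 0.1752]
tool_rot: [[-0.292, 0.956, -0.002], [0.956, 0.292, -0.001], [-0.0, -0.002, -1.0]]
ft_force: [0.4, 0.6, 0.3]
grip_width: -0.0001
gripper_force: 0.0
station pos [-0.0463  0.0194  0.1752] F(x,y,z st) [0.6 0.4 0.3] q [ 8. 24. 81. -0. 75. -9.]
[-0.0361  0.0027  0.0225] [-0.0006  0.      0.0001]
[-0.1069  0.0029  0.1425] [-0.0006  0.      0.0001]
```

View pics/s6c.png

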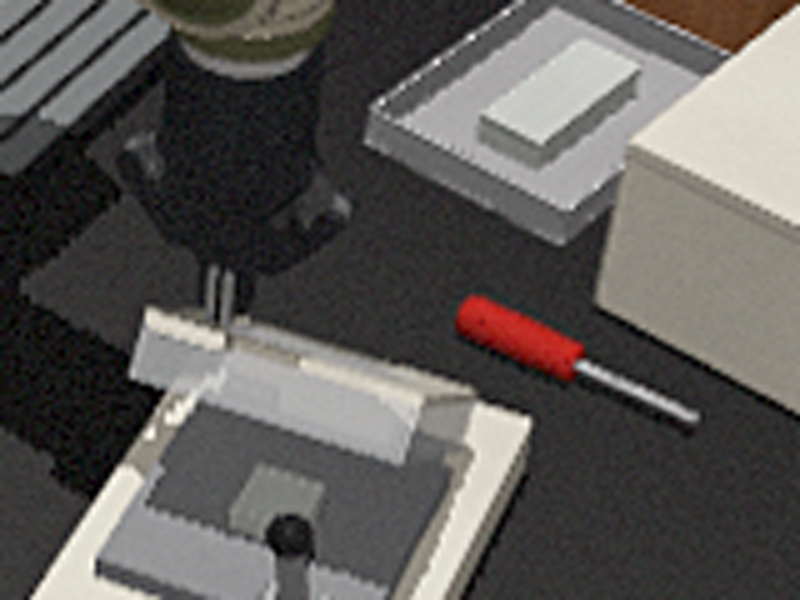

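The cover is at about 40° and the finger is on its outer face. I continue to shut and press.

```bash
python3 -m handwheel '[[[-0.018,0.002,0.011],[0,0,0]],[[-0.036,0.002,0.022],[0,0,0]],[[-0.052,0.002,0.04],[0,0,0]],[[-0.067,0.002,0.058],[0,0,0]],[[-0.079,0.002,0.078],[0,0,0]],[[-0.09,0.002,0.098],[0,0,0]],[[-0.099,0.002,0.12],[0,0,0]],[[-0.107,0.002,0.14],[0,0,0]],[[-0.107,0.002,0.148],[0,0,0]],[[-0.107,0.002,0.15],[0,0,0]]]'
python3 - <<'E'
from h import *
st()
E
```

```text
time_s: 12.85
position: [0.5235, 0.138, 0.1036]
tool_rot: [[-0.293, 0.956, 0.002], [0.956, 0.293, -0.002], [-0.002, 0.001, -1.0]]
ft_force: [-11.3, -5.3, 34.0]
grip_width: 0.0003
gripper_force: 16.5
station pos [-0.0449 -0.0336  0.1036] F(x,y,z st) [-12.3  -1.8  34. ] q [  2.  28.  87.  -0.  65. -15.]
```

Shut: the tip stands at 0.1036 m (cover top is 0.104 m) with firm contact. I lift and go behind the clamp ball.

```bash
python3 -m handwheel '[[[0,0,-0.06],[0,0,0]],[[0,0,-0.16],[0,0,0]],[[0,0,-0.26],[0,0,0]],[[0,0,-0.36],[0,0,0]],[[0,0,-0.39],[0,0,0]],[[-0.08,0.04,-0.39],[0,0,0]],[[-0.15,0.1,-0.39],[0,0,0]],[[-0.22,0.15,-0.39],[0,0,0]],[[-0.283,0.19,-0.39],[0,0,0]],[[-0.283,0.19,-0.39],[0,0,0]]]'
python3 -m handwheel '[[[0,0,0],[0,0,0]],[[0,0,0],[0,0,0]]]'
python3 - <<'E'
from h import *
st();go(W(.05,-.175,.185),Rz(106.95))
im,d=snap('scene','s7')
a,b=290,100
cv2.imwrite('pics/s7c.png',cv2.resize(im[b:b+150,a:a+200],(800,600),interpolation=cv2.INTER_CUBIC)[...,::-1])
P=cloud('scene',d);
q=P.reshape(-1,3);q=q[~np.isnan(q[:,0])];s=np.c_[(q-N)@XS,(q-N)@YS,q[:,2]]
c=s[(abs(s[:,0])<.075)&(s[:,1]>-.1)&(s[:,1]<.085)&(s[:,2]>.09)&(s[:,2]<.12)];print('cover top',len(c),np.round(np.linalg.lstsq(np.c_[c[:,:2],np.ones(len(c))],c[:,2],rcond=None)[0],4))
k=s[(abs(s[:,0]-.05)<.03)&(s[:,1]<-.085)&(s[:,1]>-.21)&(s[:,2]>.18)&(s[:,2]<.21)];print('ball',k.mean(0))
E
```

```text
time_s: 13.85
position: [0.658, 0.0279, 0.2934]
tool_rot: [[-0.29, 0.957, -0.003], [0.957, 0.29, -0.0], [0.001, -0.002, -1.0]]
ft_force: [-0.2, -0.3, -0.5]
grip_width: -0.0
gripper_force: 0.0
time_s: 14.05
position: [0.6551, 0.032, 0.2964]
tool_rot: [[-0.294, 0.956, -0.0], [0.956, 0.294, 0.0], [0.0, -0.0, -1.0]]
ft_force: [0.1, 1.2, 0.3]
grip_width: 0.0
gripper_force: 0.0
station pos [ 0.0501 -0.1733  0.2964] F(x,y,z st) [0.4 1.1 0.3] q [ -8.  32.  47.   0. 101. -25.]
[-3.400e-03 -1.000e-04  2.228e-01] [-0.     -0.0001  0.0008]
cover top 2144 [-0.0053  0.006   0.1019]
ball [ 0.05118782 -0.13785256  0.19564908]
```

View pics/s7c.png

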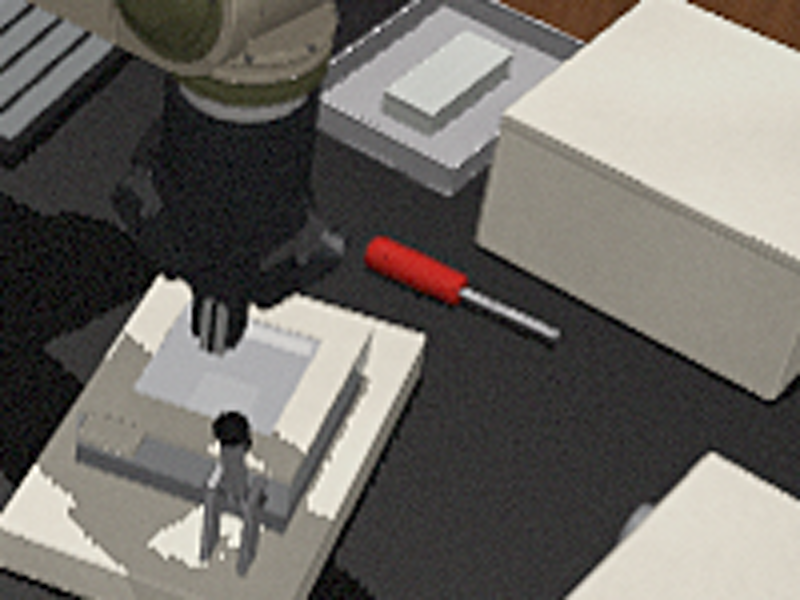

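The cover is shut and level (slope 0.006), and the clamp ball is still up at crop (232,430). I lower behind the ball.

```bash
python3 -m handwheel '[[[-0.008,0,0.06],[0,0,0]],[[-0.008,0,0.13],[0,0,0]],[[-0.008,0,0.2],[0,0,0]],[[-0.008,0,0.22],[0,0,0]],[[-0.008,0,0.22],[0,0,0]],[[-0.008,0,0.22],[0,0,0]]]'
python3 - <<'E'
from h import *
st();go(W(.05,-.132,.190),Rz(106.95))
E
```

```text
time_s: 14.7
position: [0.6574, 0.0277, 0.1886]
tool_rot: [[-0.294, 0.956, 0.003], [0.956, 0.294, -0.0], [-0.001, 0.003, -1.0]]
ft_force: [-0.6, 0.2, 0.5]
grip_width: 0.0001
gripper_force: 0.0
station pos [ 0.051  -0.1781  0.1886] F(x,y,z st) [-0.5  0.4  0.5] q [ -8.  34.  60.  -0.  86. -25.]
[ 0.0923 -0.0018 -0.0029] [0.0009 0.0004 0.0007]
```

```bash
python3 -m handwheel '[[[0.03,-0.002,0],[0,0,0]],[[0.06,-0.002,-0.001],[0,0,0]],[[0.09,-0.002,-0.003],[0,0,0]],[[0.113,-0.002,-0.004],[0,0,0]],[[0.134,-0.002,-0.005],[0,0,0]],[[0.155,-0.002,-0.001],[0,0,0]],[[0.175,-0.002,0.003],[0,0,0]],[[0.194,-0.002,0.012],[0,0,0]],[[0.212,-0.002,0.021],[0,0,0]],[[0.212,-0.002,0.021],[0,0,0]]]'
python3 - <<'E'
from h import *
st();go(W(.05,-.05,.165),Rz(106.95));go(W(.05,-.04,.146),Rz(106.95));go(W(.05,-.033,.124),Rz(106.95))
im,d=snap('scene','s8')
a,b=290,100
cv2.imwrite('pics/s8c.png',cv2.resize(im[b:b+150,a:a+200],(800,600),interpolation=cv2.INTER_CUBIC)[...,::-1])
E
```

```text
time_s: 15.7
position: [0.6241, 0.1297, 0.1749]
tool_rot: [[-0.294, 0.956, -0.002], [0.956, 0.294, 0.0], [0.001, -0.002, -1.0]]
ft_force: [-0.2, 0.1, -0.6]
grip_width: 0.0002
gripper_force: 0.0
station pos [ 0.0488 -0.0709  0.1749] F(x,y,z st) [-0.2  0.1 -0.6] q [  1.  33.  65.   0.  83. -16.]
[0.0417 0.0024 0.0199] [-0.0005 -0.0003  0.0008]
[0.0617 0.0026 0.0579] [-0.0005 -0.0003  0.0008]
[0.0756 0.0027 0.1019] [-0.0005 -0.0003  0.0008]
```

View pics/s8c.png

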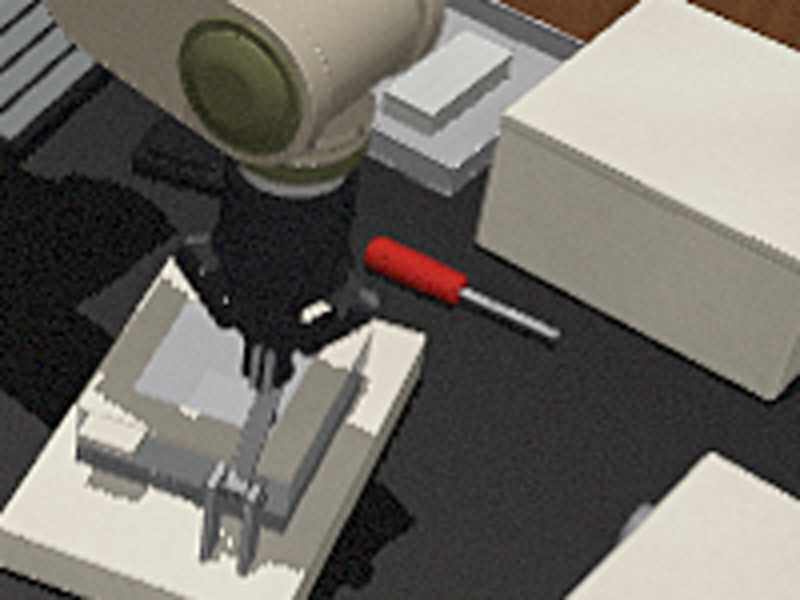

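The hold-down arm leans forward over the cover, with the ball in front of the fingertips near crop (268,375). I press on down.

```bash
python3 -m handwheel '[[[0.02,0.002,0.006],[0,0,0]],[[0.042,0.002,0.018],[0,0,0]],[[0.052,0.002,0.035],[0,0,0]],[[0.062,0.002,0.055],[0,0,0]],[[0.07,0.002,0.075],[0,0,0]],[[0.076,0.002,0.09],[0,0,0]],[[0.076,0.002,0.1],[0,0,0]],[[0.076,0.002,0.105],[0,0,0]],[[0.076,0.002,0.105],[0,0,0]]]'
python3 - <<'E'
from h import *
st()
E
```

```text
time_s: 16.65
position: [0.6144, 0.1655, 0.1252]
tool_rot: [[-0.293, 0.956, 0.001], [0.956, 0.293, 0.001], [0.001, 0.001, -1.0]]
ft_force: [-6.5, 2.3, 14.2]
grip_width: 0.0001
gripper_force: 6.8
station pos [ 0.0501 -0.0338  0.1252] F(x,y,z st) [-5.6  4.1 14.2] q [  4.  35.  69.   0.  76. -13.]
```

```bash
python3 -m handwheel '[[[0,0,-0.05],[0,0,0]],[[0,0,-0.15],[0,0,0]],[[-0.05,-0.1,-0.25],[0,0,0]],[[-0.05,-0.2,-0.3],[0,0,0]],[[-0.05,-0.3,-0.3],[0,0,0]],[[-0.05,-0.4,-0.3],[0,0,0]],[[-0.05,-0.4,-0.3],[0,0,0]],[[-0.05,-0.4,-0.3],[0,0,0]]]'
python3 - <<'E'
from h import *
st()
im,d=snap('scene','s9');snap('top','t9')
a,b=250,100
cv2.imwrite('pics/s9c.png',cv2.resize(im[b:b+150,a:a+200],(800,600),interpolation=cv2.INTER_CUBIC)[...,::-1])
q=cloud('scene',d).reshape(-1,3);q=q[~np.isnan(q[:,0])];s=np.c_[(q-N)@XS,(q-N)@YS,q[:,2]]
k=s[(abs(s[:,0]-.05)<.013)&(abs(s[:,1]+.03)<.014)&(s[:,2]>.09)];print('ball top',np.percentile(k[:,2],[50,95,99]))
c=s[(s[:,0]>-.07)&(s[:,0]<.03)&(s[:,1]>-.07)&(s[:,1]<.08)&(s[:,2]>.09)&(s[:,2]<.12)];print('cover top',len(c),np.round(np.linalg.lstsq(np.c_[c[:,:2],np.ones(len(c))],c[:,2],rcond=None)[0],4))
E
```

```text
time_s: 17.45
position: [0.4284, 0.0819, 0.2742]
tool_rot: [[-0.292, 0.956, 0.001], [0.956, 0.292, -0.0], [-0.001, 0.001, -1.0]]
ft_force: [0.6, -1.0, -0.3]
grip_width: -0.0002
gripper_force: 0.0
station pos [-0.1523 -0.0595  0.2742] F(x,y,z st) [ 0.2 -1.1 -0.3] q [ -5.   8.  86.  -0.  86. -22.]
ball top [0.11709344 0.12482203 0.12647431]
cover top 1442 [-0.0073 -0.0005  0.1018]
```

View pics/s9c.png

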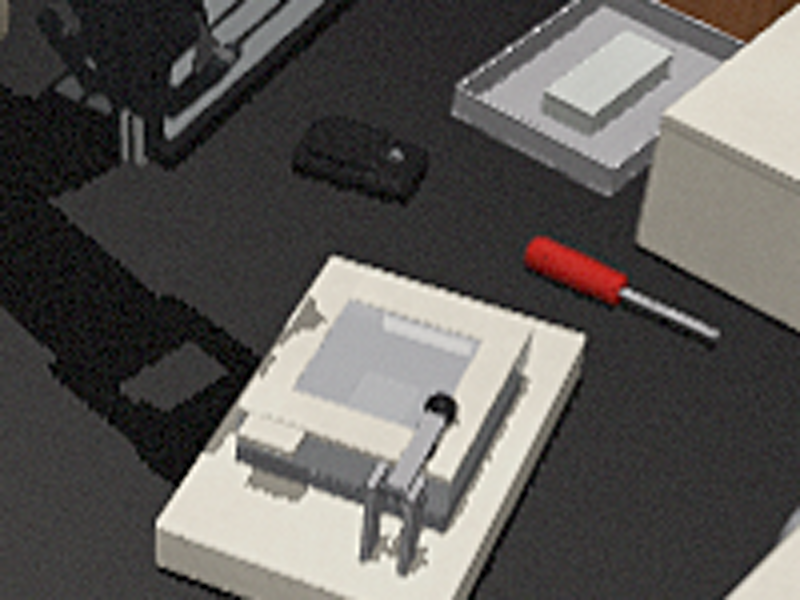

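The cover is shut and level. The hold-down arm lies on it with the ball at crop (440,405) and its top at 0.126 m, as it should be, and the robot is clear. I hand it in.

```bash
python3 -c "
from rig import *
print(close_job())"
```

```text
the job is handed in; nothing more can be done
None
```

I handed the job in at about 17.5 s of the 64 s: the square blank is seated in the nest and released, the cover is shut, the hold-down arm is down on it, and I touched none of the other things; no verdict came back.

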